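Hold the matching clip open over the dose card

TASK

One of the three dose cards stands on the round cork mat: take the spring clip of the same colour by its two handles, squeeze it open, and bring it over that card so that the open jaws hang well down on both sides of the middle of the card's top edge, square to the card, without the clip touching it. Finish while still holding the clip squeezed open there, so that I can slip a paper in beside the card; do not let go. Leave the other clips, the cards and the things on the turntable where they are.

Things in the scene. Friction and masses are not known exactly. Their poses are not given: they have to be found in the camera images.
- cork_mat: Round flat cork mat, 150 mm across, under 2 mm thick, lying on the white surface; origin at its centre. One of the three card holders stands centred on it and hides part of it.
- clip_green_grip (a point): green spring clip, 86 mm high, 60 g, standing on its closed jaws, its two handles up. Point midway between the handles, 72 mm above the jaws' lower edge, 8 mm below the axes of the rounded handle ends (12 mm thick, 36 mm long in y): grip here, so that the ends sit well inside the fingers. z up; x: line along which the handles are squeezed (clip symmetric); y along the hinges. 51 mm over the handle ends at rest, 25 mm fully squeezed. Grasp from above.
- clip_green_mouth (a point): Middle of the lower edge of the green clip's closed jaws, 72 mm straight below its grip point. Same axes. Jaws 44 mm wide (y), each 13 mm thick. The steel hinge block between the levers (34 x 30 x 12 mm) has its underside 36 mm above this point. Fully open the gap between the jaws' lower edges is 31 mm (x), and they reach 2 mm lower than this point.
- clip_green_a (a joint): Opening angle of one lever of the green clip (the other turns equally): 0 = closed by the spring, 0.35 rad = fully squeezed, jaws wide open. The spring pushes back on each finger with 5 N at first, 11 N fully squeezed; it snaps shut when the squeeze slackens.
- card_green_top (a point): Middle of the top edge of the green dose card: a stiff green plastic card 3 mm thick (x), 86 mm wide (y), standing upright in a grey holder 56 x 90 mm and 22 mm high, holder and card 600 g; the top edge is 110 mm above the surface. x is normal to the card's face, y along its top edge, z up.
- clip_blue_grip (a point): blue spring clip, 86 mm high, 60 g, standing on its closed jaws, its two handles up. Point midway between the handles, 72 mm above the jaws' lower edge, 8 mm below the axes of the rounded handle ends (12 mm thick, 36 mm long in y): grip here, so that the ends sit well inside the fingers. z up; x: line along which the handles are squeezed (clip symmetric); y along the hinges. 51 mm over the handle ends at rest, 25 mm fully squeezed. Grasp from above.
- clip_blue_mouth (a point): Middle of the lower edge of the blue clip's closed jaws, 72 mm straight below its grip point. Same axes. Jaws 44 mm wide (y), each 13 mm thick. The steel hinge block between the levers (34 x 30 x 12 mm) has its underside 36 mm above this point. Fully open the gap between the jaws' lower edges is 31 mm (x), and they reach 2 mm lower than this point.
- clip_blue_a (a joint): Opening angle of one lever of the blue clip (the other turns equally): 0 = closed by the spring, 0.35 rad = fully squeezed, jaws wide open. The spring pushes back on each finger with 5 N at first, 11 N fully squeezed; it snaps shut when the squeeze slackens.
- card_blue_top (a point): Middle of the top edge of the blue dose card: a stiff blue plastic card 3 mm thick (x), 86 mm wide (y), standing upright in a grey holder 56 x 90 mm and 22 mm high, holder and card 600 g; the top edge is 110 mm above the surface. x is normal to the card's face, y along its top edge, z up.
- clip_yellow_grip (a point): yellow spring clip, 86 mm high, 60 g, standing on its closed jaws, its two handles up. Point midway between the handles, 72 mm above the jaws' lower edge, 8 mm below the axes of the rounded handle ends (12 mm thick, 36 mm long in y): grip here, so that the ends sit well inside the fingers. z up; x: line along which the handles are squeezed (clip symmetric); y along the hinges. 51 mm over the handle ends at rest, 25 mm fully squeezed. Grasp from above.
- clip_yellow_mouth (a point): Middle of the lower edge of the yellow clip's closed jaws, 72 mm straight below its grip point. Same axes. Jaws 44 mm wide (y), each 13 mm thick. The steel hinge block between the levers (34 x 30 x 12 mm) has its underside 36 mm above this point. Fully open the gap between the jaws' lower edges is 31 mm (x), and they reach 2 mm lower than this point.
- clip_yellow_a (a joint): Opening angle of one lever of the yellow clip (the other turns equally): 0 = closed by the spring, 0.35 rad = fully squeezed, jaws wide open. The spring pushes back on each finger with 5 N at first, 11 N fully squeezed; it snaps shut when the squeeze slackens.
- card_yellow_top (a point): Middle of the top edge of the yellow dose card: a stiff yellow plastic card 3 mm thick (x), 86 mm wide (y), standing upright in a grey holder 56 x 90 mm and 22 mm high, holder and card 600 g; the top edge is 110 mm above the surface. x is normal to the card's face, y along its top edge, z up.
- bottle_mid (a point): Bystander on the white turntable (280 mm across, 22 mm high): closed brown plastic bottle, 60 mm across, 115 mm high; point at mid-height.
- dosing_cup_mid (a point): Bystander on the white turntable (280 mm across, 22 mm high): small clear dosing cup, 38 mm across, 36 mm high; point at mid-height.
- massager_mid (a point): Bystander on the white turntable (280 mm across, 22 mm high): pink hard silicone massager, 66 mm across, 90 mm high; point at mid-height.
- tin_mid (a point): Bystander on the white turntable (280 mm across, 22 mm high): small steel tin, 68 mm across, 30 mm high; point at mid-height.

How it is judged:
By the outcome, as a careful person would: the job done as asked, in the order asked, and still so for the second after the job is handed in, while the arm keeps its last pose, push and grip.
It also fails if it takes over 32 s, if anything falls off the work surface, if the arm or the gripper's body presses on something with over 40 N, if the wrist force passes 120 N, or if a joint passes its speed limit or range.

ROBOT

A 6-joint arm with a two-finger parallel gripper is mounted at the origin on the work surface. World frame = base frame: x ahead of the robot, y to its left, z up, the work surface at z = 0. Lengths are in m, angles in rad, forces in N, time in s.
With the tool pointing down it reaches from about 0.275 to 0.975 m from the base axis. Payload 8.4 kg.
Tool frame: the origin (TCP) lies on the centre line of the jaws, within the pads' length; the fingertips stand 17 mm ahead of it and the grasp point (between the pads) lies 2 mm behind it; z points along the fingers, y is the direction in which the jaws open and shut (so a half turn about z gives the same grasp; the last joint's range is limited). The gripper opens to 92 mm and grips with 3 to 60 N. Pads are 20 mm wide; open, the fingers measure 128 mm over their backs; the gripper's body (75 mm by 189 mm) begins 69 mm behind the grasp point.
Start: joints at [-1.112, 0.353, 1.633, -0, 1.155, -0.002], TCP at [0.278, -0.56, 0.232] pointing down, gripper open.
Joint ranges: [-2.63, 2.63], [-0.92, 2.1], [0.06, 2.66], [-1.3, 4.44], [0, 2.69], [-3.02, 3.02]. Speed limits (rad/s): [2.22, 2.22, 2.79, 3.14, 3.14, 3.14].

INTERFACE

Orientations are given as [roll, pitch, yaw] about the fixed x, y, z axes, in that order (R = Rz(yaw) Ry(pitch) Rx(roll)).
In Python, from cell import bot gives the robot as it stands.
- The arm moves only by the shell command python3 -m inch 'ROWS'. ROWS is JSON, a list of rows, each a list of 3 entries, a list of its own where there are three numbers: the shift along the tool's x, y, z in cm, then the turn, a rotation vector about the tool's x, y, z in degrees, then the closure, from 0 (fully open) to 1 (shut). In form: [[[x, y, z], [wx, wy, wz], claw], ...]. A call has 1 to 12 rows; each row is the pose to reach, as a shift and turn from the pose commanded when the call began, along the tool's axes at that moment; what a row does not reach only later rows make up. A row lasts 1/8 s, in which the tool goes at most 62.5 mm and 10.7 degrees, less where a joint would pass 70% of its speed; a pose out of reach is approached as far as the arm can. A call with a gripper value outside its range is refused whole. The fingers move at their own pace and stop on an object; the grip force is fixed at half the most. Time passes only in rows, so rows that repeat a pose let the fingers close. It gives the time, the measured TCP pose, the force and the opening at its end, in the units of the state.
- bot.get_state(): the state, without advancing time (a new reading comes with each control period).
- bot.snapshot(name): name is "scene" or "top" or "wrist"; returns a dict with "color" (400x640x3 uint8, red, green, blue), "fx", "fy", "cx", "cy" (pixels), "extrinsics" (4x4, takes a point from camera to world coordinates); the wrist camera has in their place "mount" (4x4, takes a point from camera to tool coordinates, whose origin is the TCP and whose axes are the flange's). Camera axes: x right, y down, z forward; pixel columns grow to the right and rows downward; lengths in m; the calibration is good to about 2 mm. A picture is of the moment at which its call begins: read the wrist's pose just before it. There is no depth.
- bot.sign_off(): hands the job in, once; it reports no verdict.
The state is a dict: "time_s": time; "q": joint angles; "qvel": joint speeds; "joint_torque": joint torques, N m; "eef_pos": TCP position; "ee_rot": TCP orientation; "contact_force": force on the tool from outside, world axes, zero at the start; "torque": the same for the moment, N m; "opening": finger opening in m.
Only numpy, scipy, OpenCV 4.12 (cv2) and the standard library are available. Lean on these libraries where they do the work, as an engineer would, in place of code of your own. Each camera call takes 0.05 s, during which the arm holds its last target.

## Working session

There is one attempt and no reset: what is moved stays moved. The work goes in short steps, Python scripts to look and compute and a shell command to move; the robot and the scene stay as the last step left them, time stands still between calls to the robot, and variables do not carry over. Pictures are saved under pics/ and viewed, and the job is handed in when it is done.

```bash
mkdir -p pics; ls; python3 - <<'E'
from cell import bot
import cv2,numpy as np
s=bot.get_state();print({k:np.round(v,3).tolist() for k,v in s.items()})
for n in("scene","top"):
    r=bot.snapshot(n);cv2.imwrite(f"pics/{n}0.png",r["color"][:,:,::-1]);print(n,r["fx"],r["fy"],r["cx"],r["cy"],np.round(r["extrinsics"],4).tolist())
r=bot.snapshot("wrist");cv2.imwrite("pics/wrist0.png",r["color"][:,:,::-1]);print(r["fx"],r["cx"],r["cy"],np.round(r["mount"],4).tolist())
E
```

```text
pics
{'time_s': 0.0, 'q': [-1.112, 0.354, 1.634, 0.0, 1.155, -0.002], 'qvel': [0.0, -0.001, 0.0, -0.001, -0.001, 0.002], 'joint_torque': [0.003, -59.382, -33.422, 0.07, 0.023, -0.0], 'eef_pos': [0.278, -0.559, 0.231], 'ee_rot': [-3.14, -0.0, 0.461], 'contact_force': [0.242, -0.116, 0.546], 'torque': [0.011, -0.031, 0.018], 'opening': 0.092}
scene 458.70526693945 458.70526693945 319.4491285141462 194.26243229907664 [[-0.8611, 0.3324, -0.3847, 1.0433], [0.5083, 0.5443, -0.6674, 0.9867], [-0.0125, -0.7702, -0.6377, 0.8576], [0.0, 0.0, 0.0, 1.0]]
top 479.9819171073704 479.9819171073704 314.65017142811547 198.18989027276538 [[-0.0103, -0.9864, 0.164, 0.2967], [-0.9997, 0.0067, -0.0226, 0.1771], [0.0212, -0.1642, -0.9862, 1.6736], [0.0, 0.0, 0.0, 1.0]]
340.8323423671232 322.0310923110361 199.80843139581407 [[-0.0002, -0.9609, -0.277, 0.0787], [1.0, 0.0001, -0.001, -0.0006], [0.001, -0.277, 0.9609, -0.1522], [0.0, 0.0, 0.0, 1.0]]
```

View pics/scene0.png

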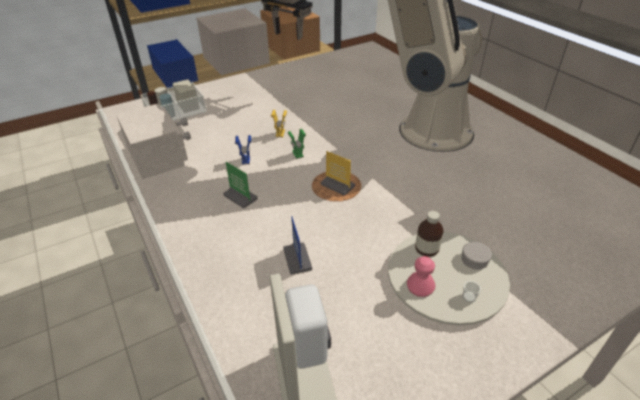

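View pics/top0.png

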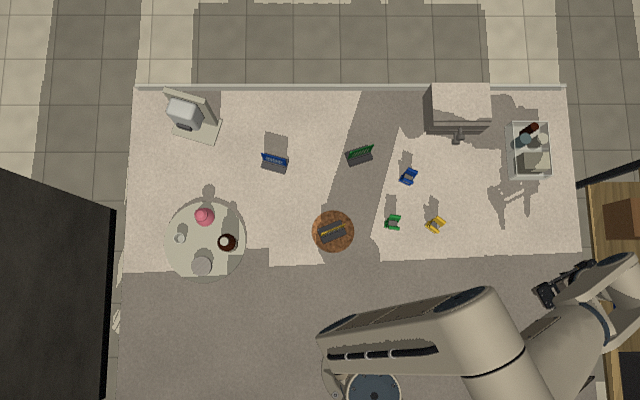

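View pics/wrist0.png

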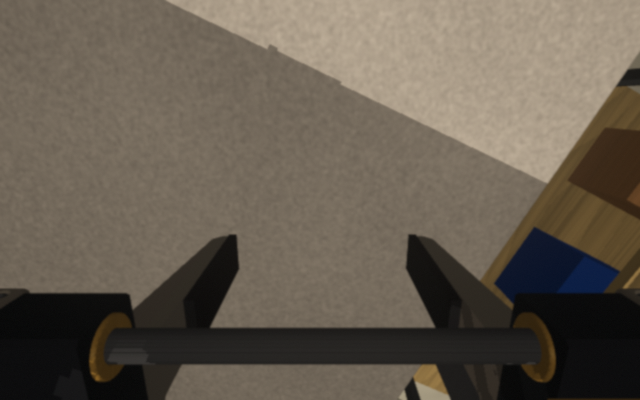

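The mat card is yellow (scene ~(338,172), top ~(333,231)), and the yellow clip is at scene (280,123), top (436,224). I'll enlarge both and measure them.

```bash
cat > h.py <<'E'
import cv2,numpy as np
from scipy.spatial.transform import Rotation as R
def camT(r,s=None):
    if "extrinsics" in r: return np.array(r["extrinsics"])
    T=np.eye(4);T[:3,:3]=R.from_euler('xyz',s["ee_rot"]).as_matrix();T[:3,3]=s["eef_pos"]
    return T@np.array(r["mount"])
def ray(r,T,uv):
    d=np.array([(uv[0]-r["cx"])/r["fx"],(uv[1]-r["cy"])/r["fy"],1.]);return T[:3,3],T[:3,:3]@d
def onz(r,T,uv,z):
    o,d=ray(r,T,uv);return o+d*(z-o[2])/d[2]
def proj(r,T,p):
    c=np.linalg.inv(T)@np.r_[p,1];return np.array([r["fx"]*c[0]/c[2]+r["cx"],r["fy"]*c[1]/c[2]+r["cy"]])
def ymask(img):
    h=cv2.cvtColor(img,cv2.COLOR_RGB2HSV);return cv2.inRange(h,(20,120,60),(35,255,255))
def blobs(m,amin=15):
    n,l,st,c=cv2.connectedComponentsWithStats(m);return [(i,st[i].tolist(),c[i].round(1).tolist()) for i in range(1,n) if st[i][4]>=amin],l
E
python3 - <<'E'
from cell import bot
from h import *
for n,bx in(("scene",(230,90,380,210)),("top",(290,180,480,260))):
    r=bot.snapshot(n);T=camT(r);m=ymask(r["color"]);b,l=blobs(m)
    for i,st,c in b:
        pts=np.argwhere(l==i)[:,::-1].astype(np.float32)
        print(n,st,c,[onz(r,T,c,z)[:2].round(3).tolist() for z in(0.04,.07,.11)],cv2.minAreaRect(pts))
    x0,y0,x1,y1=bx
    cv2.imwrite(f"pics/{n}1.png",cv2.resize(r["color"][y0:y1,x0:x1,::-1],None,fx=4,fy=4,interpolation=cv2.INTER_CUBIC))
E
```

```text
scene [272, 111, 5, 12, 37] [274.1, 115.9] [[0.466, -0.326], [0.487, -0.278], [0.516, -0.214]] ((274.1500244140625, 116.45000457763672), (11.067972183227539, 3.7947328090667725), 71.56504821777344)
scene [275, 124, 9, 13, 69] [279.4, 130.3] [[0.494, -0.23], [0.514, -0.186], [0.541, -0.126]] ((279.41180419921875, 129.64706420898438), (13.096923828125, 7.276068687438965), 75.96376037597656)
scene [326, 152, 24, 35, 531] [338.0, 167.9] [[0.44, 0.053], [0.462, 0.088], [0.491, 0.133]] ((338.0, 169.0), (23.756593704223633, 32.79671096801758), 3.012787342071533)
top [425, 216, 21, 17, 162] [434.9, 224.0] [[0.476, -0.273], [0.472, -0.265], [0.468, -0.254]] ((434.80767822265625, 223.53843688964844), (15.254256248474121, 16.086305618286133), 33.6900634765625)
top [320, 223, 26, 13, 62] [332.0, 229.3] [[0.46, 0.082], [0.457, 0.083], [0.453, 0.086]] ((332.60345458984375, 229.2586212158203), (2.7854299545288086, 27.66860580444336), 68.19859313964844)
```

View pics/top1.png

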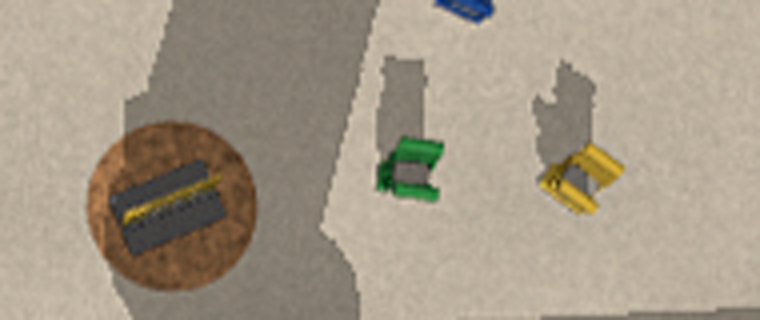

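View pics/scene1.png

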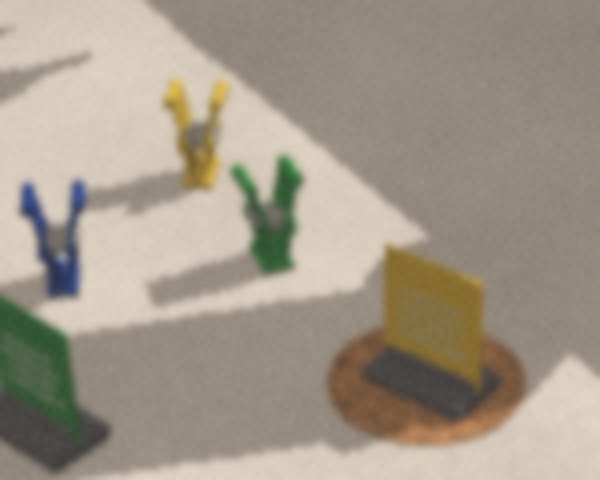

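```bash
python3 -m inch '[[[5,-3,0],[0,0,-4],0],[[10,-6,0],[0,0,-8],0],[[15,-9,0],[0,0,-12],0],[[20,-12,0],[0,0,-16],0],[[25,-15,0],[0,0,-20],0],[[30.3,-17.9,0],[0,0,-25],0],[[30.3,-17.9,0],[0,0,-25],0],[[30.3,-17.9,0],[0,0,-25],0]]'
python3 - <<'E'
from cell import bot
from h import *
s=bot.get_state();r=bot.snapshot("wrist");T=camT(r,s)
np.savez("w1.npz",c=r["color"],T=T)
cv2.imwrite("pics/wrist1.png",r["color"][:,:,::-1]);print(s["eef_pos"],s["ee_rot"],s["time_s"])
m=ymask(r["color"]);b,l=blobs(m,50)
for i,st,c in b:
    pts=np.argwhere(l==i)[:,::-1].astype(np.float32);print(st,c,cv2.minAreaRect(pts),onz(r,T,c,.08))
E
```

```text
time_s: 1.25
eef_pos: [0.4695, -0.2649, 0.2315]
ee_rot: [-3.141, 0.0, 0.898]
contact_force: [-0.4, 0.4, -0.2]
opening: 0.092
[ 0.46952661 -0.26485087  0.23150052] [-3.14139183e+00  4.79612733e-04  8.97500136e-01] 1.25
[301, 155, 56, 58, 1827] [328.9, 184.4] ((328.6385192871094, 183.31814575195312), (56.41258239746094, 55.19864273071289), 88.63607025146484) [ 0.47775505 -0.26355955  0.08      ]
```

View pics/wrist1.png

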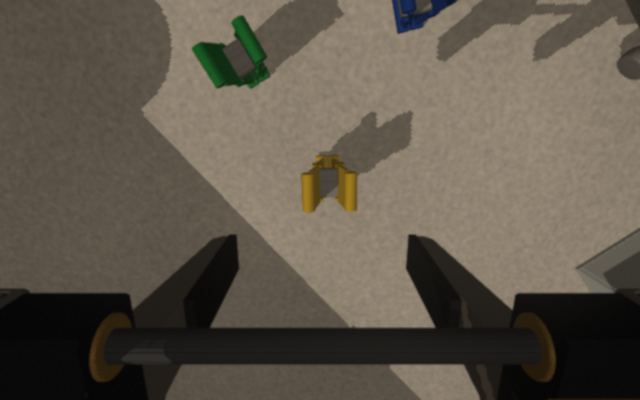

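```bash
python3 - <<'E'
from cell import bot
from h import *
r=bot.snapshot("wrist");s=bot.get_state();T=camT(r,s);m=ymask(r["color"])
for v in range(154,216,3):
    x=np.where(m[v]>0)[0]
    if len(x): print(v,[ (g[0],g[-1]) for g in np.split(x,np.where(np.diff(x)>2)[0]+1)])
cv2.imwrite("pics/w1z.png",cv2.resize(r["color"][140:230,280:380,::-1],None,fx=6,fy=6,interpolation=cv2.INTER_CUBIC))
for z in(.08,.086):
  for uv in((301,180),(301,205),(357,180),(357,205),(309,212),(350,210),(309,172),(350,171)): print(z,uv,onz(r,T,uv,z).round(4))
E
```

```text
157 [(np.int64(316), np.int64(338))]
160 [(np.int64(316), np.int64(338))]
163 [(np.int64(313), np.int64(343))]
166 [(np.int64(312), np.int64(344))]
169 [(np.int64(311), np.int64(318)), (np.int64(337), np.int64(348))]
172 [(np.int64(305), np.int64(318)), (np.int64(338), np.int64(356))]
175 [(np.int64(301), np.int64(319)), (np.int64(338), np.int64(356))]
178 [(np.int64(301), np.int64(319)), (np.int64(338), np.int64(356))]
181 [(np.int64(301), np.int64(319)), (np.int64(338), np.int64(356))]
184 [(np.int64(301), np.int64(319)), (np.int64(338), np.int64(356))]
187 [(np.int64(302), np.int64(319)), (np.int64(338), np.int64(356))]
190 [(np.int64(302), np.int64(319)), (np.int64(338), np.int64(356))]
193 [(np.int64(302), np.int64(319)), (np.int64(338), np.int64(356))]
196 [(np.int64(302), np.int64(320)), (np.int64(337), np.int64(356))]
199 [(np.int64(302), np.int64(322)), (np.int64(335), np.int64(356))]
202 [(np.int64(302), np.int64(318)), (np.int64(339), np.int64(356))]
205 [(np.int64(302), np.int64(316)), (np.int64(342), np.int64(356))]
208 [(np.int64(303), np.int64(314)), (np.int64(344), np.int64(355))]
211 [(np.int64(305), np.int64(311))]
0.08 (301, 180) [ 0.46   -0.2453  0.08  ]
0.08 (301, 205) [ 0.4448 -0.2637  0.08  ]
0.08 (357, 180) [ 0.4999 -0.2772  0.08  ]
0.08 (357, 205) [ 0.4855 -0.2963  0.08  ]
0.08 (309, 212) [ 0.4463 -0.2736  0.08  ]
0.08 (350, 210) [ 0.4774 -0.2961  0.08  ]
0.08 (309, 172) [ 0.4704 -0.2441  0.08  ]
0.08 (350, 171) [ 0.5    -0.2666  0.08  ]
0.086 (301, 180) [ 0.4612 -0.2445  0.086 ]
0.086 (301, 205) [ 0.4462 -0.2625  0.086 ]
0.086 (357, 180) [ 0.5002 -0.2758  0.086 ]
0.086 (357, 205) [ 0.4861 -0.2944  0.086 ]
0.086 (309, 212) [ 0.4477 -0.2723  0.086 ]
0.086 (350, 210) [ 0.4782 -0.2943  0.086 ]
0.086 (309, 172) [ 0.4713 -0.2434  0.086 ]
0.086 (350, 171) [ 0.5003 -0.2654  0.086 ]
```

View pics/w1z.png

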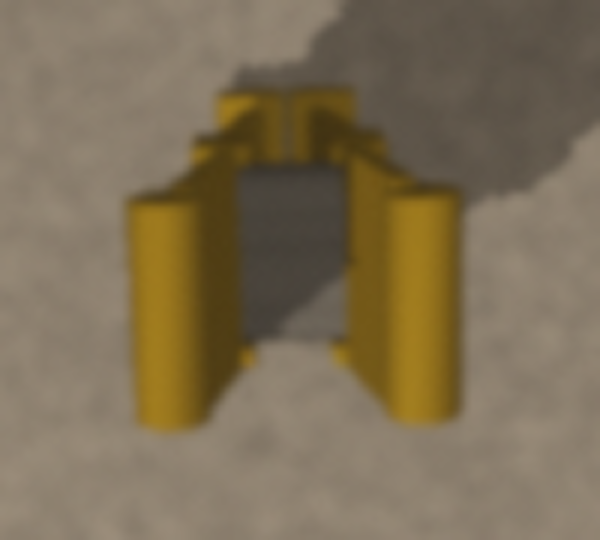

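Clip spans 51 mm over the handles and 38 mm along them at z=0.08, matching the sizes given. Its centre is ≈(0.4735, -0.270). I'll descend around it and pre-close to just wider than the handles.

```bash
python3 -m inch '[[[-0.16,0.64,2],[0,0,-0.5],0],[[-0.16,0.64,6],[0,0,-0.5],0],[[-0.16,0.64,10],[0,0,-0.5],0],[[-0.16,0.64,14],[0,0,-0.5],0],[[-0.16,0.64,16.15],[0,0,-0.5],0.2],[[-0.16,0.64,16.15],[0,0,-0.5],0.38],[[-0.16,0.64,16.15],[0,0,-0.5],0.38]]'
python3 - <<'E'
from cell import bot
from h import *
s=bot.get_state()
r=bot.snapshot("wrist");a=r["color"][200:400,170:480,::-1]
r=bot.snapshot("scene");b=r["color"][80:160,230:330,::-1]
cv2.imwrite("pics/w2.png",cv2.resize(a,None,fx=2.4,fy=2.4));cv2.imwrite("pics/s2.png",cv2.resize(b,None,fx=6,fy=6,interpolation=cv2.INTER_CUBIC));print(s["time_s"])
E
```

```text
time_s: 2.22
eef_pos: [0.4738, -0.271, 0.0709]
ee_rot: [3.141, -0.0, 0.904]
contact_force: [0.1, 1.2, 0.3]
opening: 0.0643
2.225
```

View pics/w2.png

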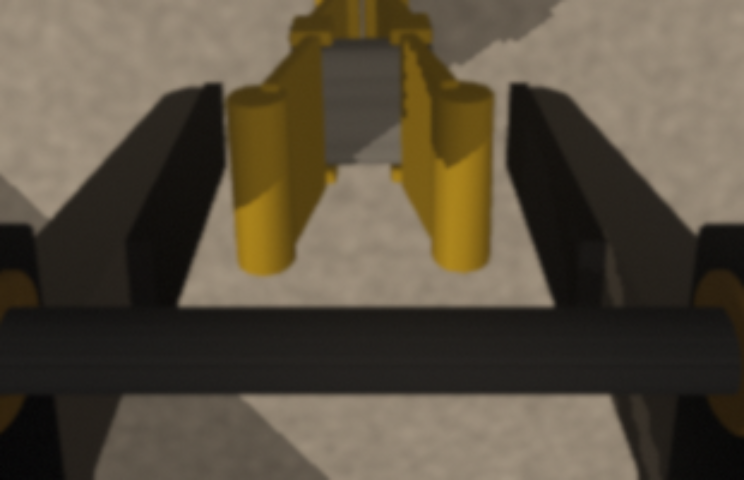

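View pics/s2.png

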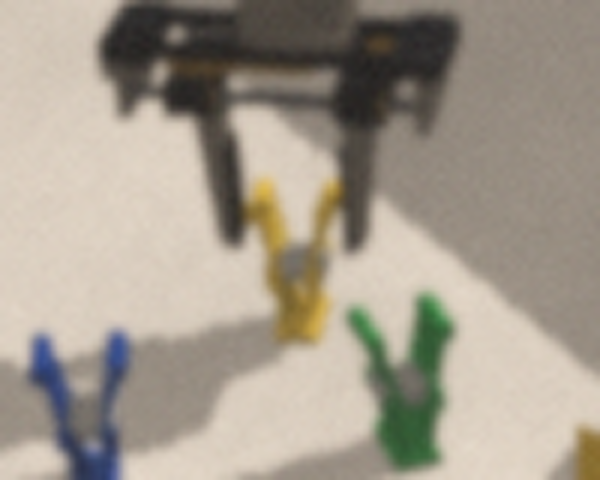

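Handles (229..494 px, mean 361) are centred between the fingers (222..508, mean 365). Next I close, rising 2 mm as the jaws open.

```bash
python3 -m inch '[[[0,0,0],[0,0,0],0.46],[[0,0,0],[0,0,0],0.55],[[0,0,-0.1],[0,0,0],0.65],[[0,0,-0.2],[0,0,0],0.75],[[0,0,-0.25],[0,0,0],0.85],[[0,0,-0.25],[0,0,0],1],[[0,0,-0.25],[0,0,0],1],[[0,0,-0.25],[0,0,0],1]]'
python3 - <<'E'
from cell import bot
from h import *
r=bot.snapshot("wrist");a=r["color"][150:400,170:480,::-1]
r=bot.snapshot("scene");b=r["color"][80:160,230:330,::-1]
cv2.imwrite("pics/w3.png",cv2.resize(a,None,fx=2.4,fy=2.4));cv2.imwrite("pics/s3.png",cv2.resize(b,None,fx=6,fy=6,interpolation=cv2.INTER_CUBIC))
E
```

```text
time_s: 3.32
eef_pos: [0.4735, -0.2696, 0.0743]
ee_rot: [-3.141, -0.0, 0.906]
contact_force: [-5.4, 2.3, 17.0]
opening: 0.0233
```

View pics/w3.png

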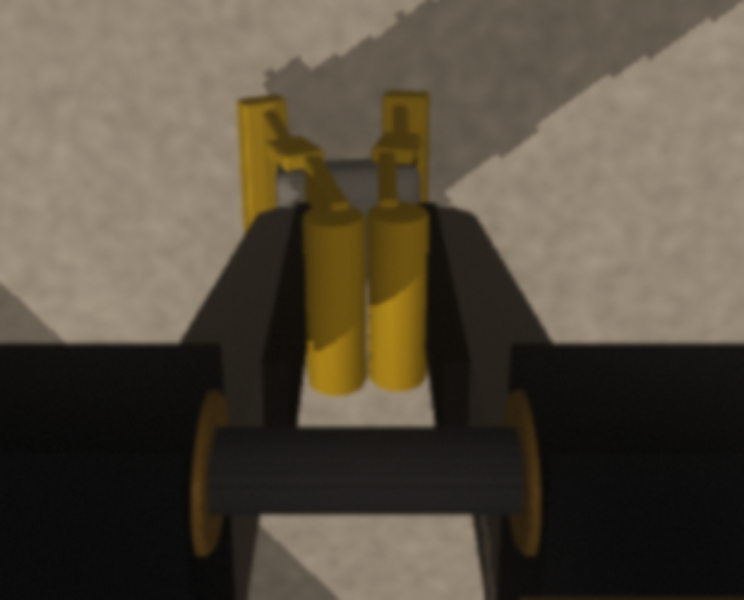

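View pics/s3.png

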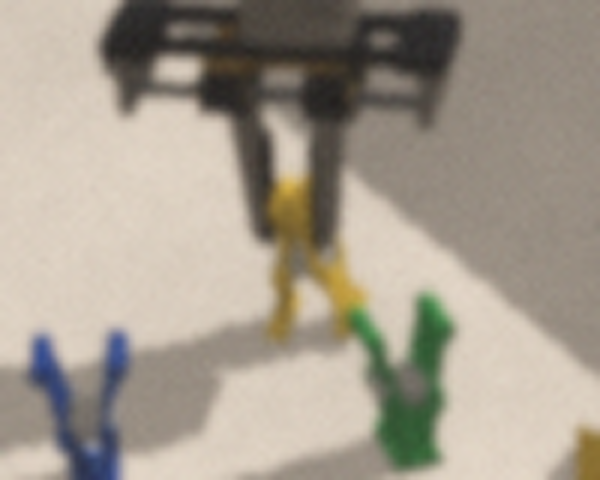

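The clip is squeezed fully open but sits tilted in the fingers: the jaws' midpoint is at 334 px against 367 for the handles, and a jaw presses on the table. I'll lift a little and see how it hangs.

```bash
python3 -m inch '[[[0,0,-0.4],[0,0,0],1],[[0,0,-1.2],[0,0,0],1],[[0,0,-4],[0,0,0],1],[[0,0,-8],[0,0,0],1],[[0,0,-12],[0,0,0],1],[[0,0,-12],[0,0,0],1]]'
cat > look.py <<'E'
import sys
from cell import bot
from h import *
n=sys.argv[1]
s=bot.get_state()
print(s["time_s"],np.round(s["eef_pos"],4),np.round(s["ee_rot"],4),s["opening"],np.round(s["contact_force"],1))
r=bot.snapshot("wrist");T=camT(r,s);np.savez(f"{n}.npz",c=r["color"],T=T)
cv2.imwrite(f"pics/w{n}.png",cv2.resize(r["color"][:,120:520,::-1],None,fx=1.5,fy=1.5,interpolation=cv2.INTER_CUBIC))
q=bot.snapshot("scene");Tq=camT(q);u,v=proj(q,Tq,np.array(s["eef_pos"])).astype(int)
np.savez(f"{n}s.npz",c=q["color"])
cv2.imwrite(f"pics/s{n}.png",cv2.resize(q["color"][max(0,v-40):v+60,u-60:u+60,::-1],None,fx=6,fy=6,interpolation=cv2.INTER_CUBIC));print("scene crop origin",u-60,max(0,v-40))
E
python3 look.py 4
```

```text
time_s: 4.18
eef_pos: [0.4756, -0.271, 0.196]
ee_rot: [3.135, -0.001, 0.906]
contact_force: [-0.2, 0.0, -1.4]
opening: 0.0228
4.175 [ 0.4756 -0.271   0.196 ] [ 3.1354e+00 -9.0000e-04  9.0590e-01] 0.022806334300796437 [-0.2  0.  -1.4]
scene crop origin 215 41
```

View pics/w4.png

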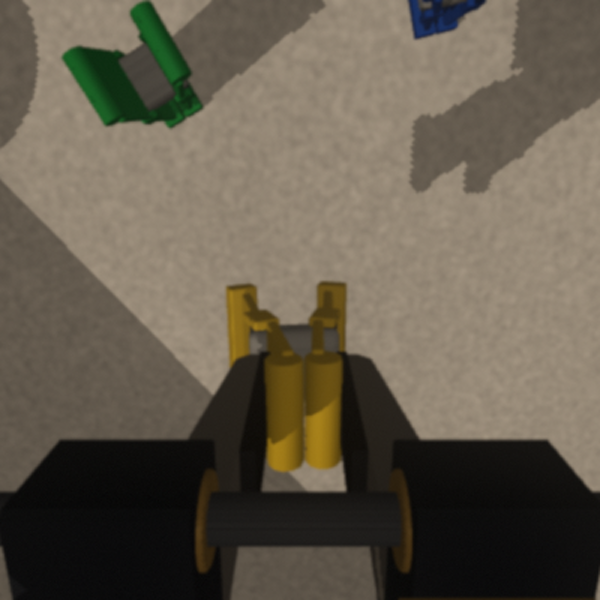

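View pics/s4.png

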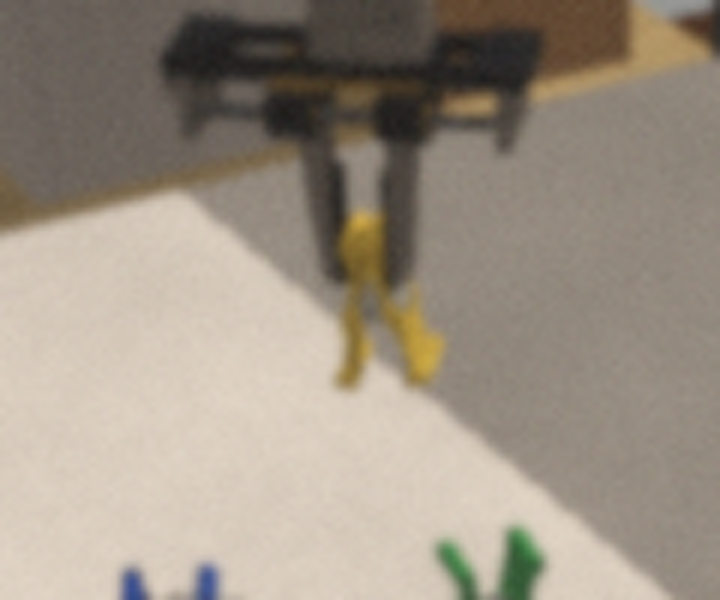

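```bash
python3 - <<'E'
from cell import bot
from h import *
print((R.from_euler('z',-58.2,degrees=True)*R.from_euler('x',-6,degrees=True)).as_rotvec(degrees=True))
for n in("top","scene"):
    r=bot.snapshot(n);T=camT(r)
    if n=="scene":
        for uv in((326.5,151.75),(351,160.75)): print(onz(r,T,uv,.11))
    else:
        m=ymask(r["color"]);m[:,:300]=0;m[:,360:]=0
        p=np.argwhere(m>0)[:,::-1].astype(np.float32);vx,vy,x0,y0=cv2.fitLine(p,cv2.DIST_L2,0,.01,.01).ravel()
        t=(p-[x0,y0])@[vx,vy]
        for k in(t.min(),t.max()): print(onz(r,T,(x0+k*vx,y0+k*vy),.11))
E
```

```text
[ -5.47481943   3.0472454  -58.14490606]
[0.43616892 0.125694   0.11      ]
[0.47076101 0.04292578 0.11      ]
[0.4775536 0.0497416 0.11     ]
[0.44220602 0.12369598 0.11      ]
```

```bash
python3 -m inch '[[[0.5,-0.4,-2],[-0.5,0.3,-5.2],1],[[3,-2.1,-5.4],[-1.2,0.7,-13],1],[[6.5,-4.7,-5.4],[-2,1.1,-22],1],[[10.5,-7.5,-5.4],[-3,1.7,-32],1],[[14.5,-10.4,-5.4],[-4,2.2,-42],1],[[18,-12.8,-5.4],[-4.9,2.7,-51],1],[[20.5,-14.6,-5.4],[-5.5,3,-58],1],[[21.4,-15.3,-5.4],[-5.5,3,-58],1],[[21.4,-15.3,-5.4],[-5.5,3,-58],1],[[21.4,-15.3,-5.4],[-5.5,3,-58],1]]'
python3 look.py 5
```

```text
time_s: 5.62
eef_pos: [0.4853, -0.008, 0.2463]
ee_rot: [3.038, 0.001, 1.917]
contact_force: [-0.3, -0.5, -1.1]
opening: 0.0228
5.625 [ 0.4853 -0.008   0.2463] [3.0376e+00 8.0000e-04 1.9171e+00] 0.02278736084044443 [-0.3 -0.5 -1.1]
scene crop origin 253 61
```

View pics/w5.png

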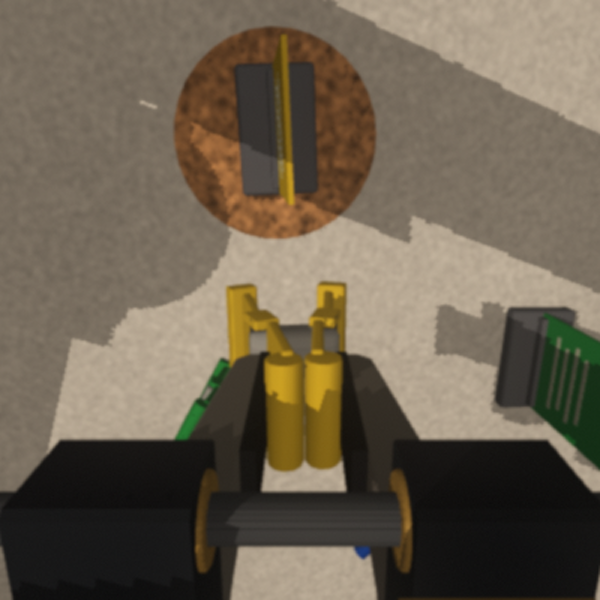

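View pics/s5.png

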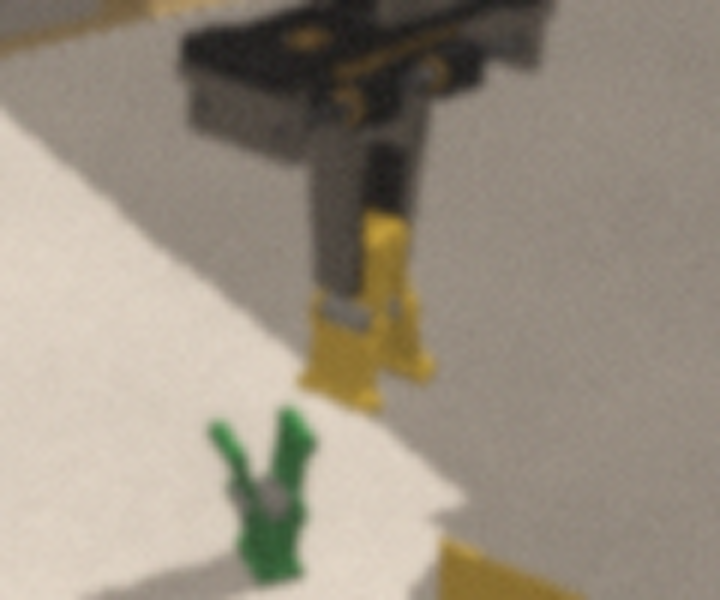

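```bash
python3 - <<'E'
from h import *
c=np.load("5.npz")["c"]
cv2.imwrite("pics/z5a.png",cv2.resize(c[10:150,260:360,::-1],None,fx=4,fy=4,interpolation=cv2.INTER_CUBIC))
cv2.imwrite("pics/z5b.png",cv2.resize(c[180:320,260:370,::-1],None,fx=4,fy=4,interpolation=cv2.INTER_CUBIC))
m=ymask(c)
for v in range(20,140,6):
    x=np.where(m[v]>0)[0]
    if len(x): print(v,x[0],x[-1],len(x),cv2.cvtColor(c[v:v+1,x[0]:x[-1]+1],cv2.COLOR_RGB2HSV)[0,:,2].tolist())
E
```

```text
26 307 310 4 [111, 130, 132, 125]
32 305 311 7 [80, 82, 103, 125, 132, 129, 112]
38 304 310 7 [78, 76, 81, 95, 118, 131, 131]
44 302 312 11 [73, 77, 77, 77, 78, 90, 112, 129, 129, 112, 82]
50 303 312 10 [76, 80, 79, 78, 85, 108, 128, 131, 120, 92]
56 303 312 10 [79, 86, 85, 83, 83, 101, 122, 131, 127, 104]
62 306 312 7 [86, 82, 95, 118, 130, 130, 108]
68 307 313 7 [84, 90, 111, 129, 130, 115, 84]
74 306 313 8 [87, 83, 86, 107, 127, 132, 125, 100]
80 307 313 7 [83, 83, 98, 120, 132, 128, 107]
86 307 314 8 [87, 85, 92, 115, 129, 129, 111, 82]
92 305 314 9 [83, 87, 88, 86, 87, 108, 128, 131, 117, 88]
98 308 314 7 [84, 84, 102, 122, 132, 127, 102]
104 308 314 7 [91, 85, 96, 117, 130, 129, 106]
110 306 315 10 [134, 140, 141, 142, 150, 174, 191, 188, 161, 109]
116 306 315 10 [129, 140, 140, 137, 144, 168, 191, 192, 174, 128]
122 306 315 10 [119, 132, 136, 137, 142, 159, 181, 194, 189, 148]
128 306 316 11 [104, 129, 136, 137, 140, 153, 177, 192, 189, 156, 102]
134 311 315 5 [153, 171, 191, 194, 182]
```

View pics/z5a.png

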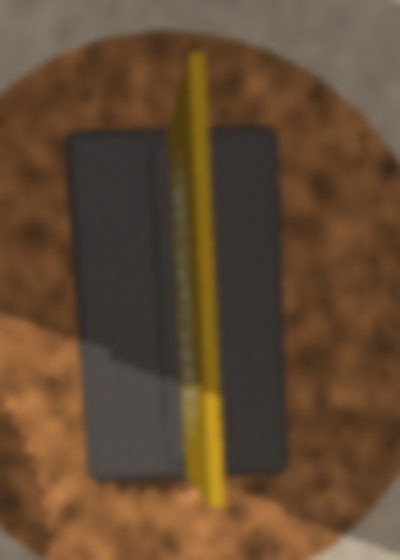

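View pics/z5b.png

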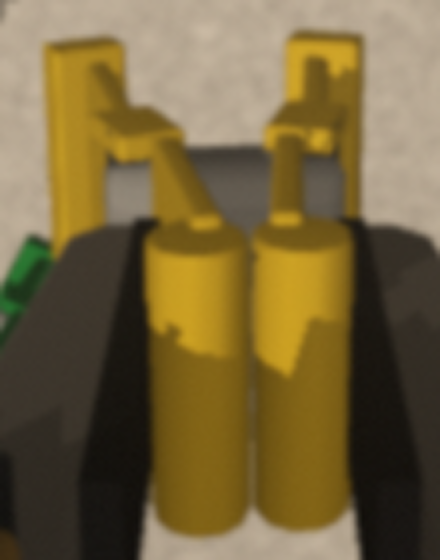

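```bash
cat > cl.py <<'E'
from cell import bot
from h import *
def clip(n,corn,xs=(.018,.022,.026)):
    r=bot.snapshot("wrist");M=np.array(r["mount"]);T=np.load(f"{n}.npz")["T"];W=T@np.linalg.inv(M)
    for x in xs:
        P=[]
        for uv in corn:
            o,d=ray(r,M,uv);P.append(o+d*(x-o[0])/d[0])
        P=np.array(P);Wp=P@W[:3,:3].T+W[:3,3]
        print("x",x);print(" tool mm",(P*1000).round(1).tolist());print(" world mm",(Wp*1000).round(1).tolist(),"mean",(Wp.mean(0)*1000).round(1))
E
python3 - <<'E'
from cl import *
f=lambda a,b:(260+a/4,180+b/4)
clip(5,[f(47,45),f(122,40),f(287,35),f(362,38)])
r=bot.snapshot("wrist");T=np.load("5.npz")["T"]
A=onz(r,T,(309.7,23.2),.11);B=onz(r,T,(314,136.2),.11);d=A-B
print(A,B,(A+B)/2,np.linalg.norm(d),np.degrees(np.arctan2(d[1],d[0])))
# handles: tops centre, in tool plane z
M=np.array(r["mount"])
for z in(-.010,-.004):
  for uv in(f(146,300),f(350,300),f(250,300)): print(z,(onz(r,M,uv,z)*1000).round(1))
E
```

```text
x 0.018
 tool mm [[18.0, -35.4, 81.9], [18.0, -22.4, 85.4], [18.0, 7.4, 89.1], [18.0, 20.9, 86.9]]
 world mm [[454.1, -0.2, 161.1], [466.6, 4.3, 159.0], [494.8, 14.5, 158.4], [507.3, 19.0, 162.0]] mean [480.7   9.4 160.1]
x 0.022
 tool mm [[22.0, -33.0, 66.5], [22.0, -20.9, 69.8], [22.0, 6.9, 73.2], [22.0, 19.5, 71.2]]
 world mm [[453.5, 3.8, 176.7], [465.1, 8.0, 174.6], [491.5, 17.5, 174.1], [503.1, 21.7, 177.5]] mean [478.3  12.8 175.7]
x 0.026
 tool mm [[26.0, -30.7, 51.1], [26.0, -19.4, 54.2], [26.0, 6.4, 57.4], [26.0, 18.2, 55.5]]
 world mm [[452.8, 7.9, 192.2], [463.7, 11.8, 190.3], [488.2, 20.6, 189.8], [498.9, 24.5, 193.0]] mean [475.9  16.2 191.3]
[0.44366053 0.12228599 0.11      ] [0.47522914 0.04282956 0.11      ] [0.45944484 0.08255777 0.11      ] 0.08549795741337872 111.66827443295513
-0.01 [ 11.9 -11.3 -10. ]
-0.01 [ 11.9  11.9 -10. ]
-0.01 [ 11.9   0.5 -10. ]
-0.004 [  9.1 -11.8  -4. ]
-0.004 [ 9.1 12.4 -4. ]
-0.004 [ 9.1  0.5 -4. ]
```

```bash
cat > rel.py <<'E'
import sys
from cell import bot
from h import *
tx,ty,tz,dyaw=map(float,sys.argv[1:5])
s=bot.get_state();W=R.from_euler('xyz',s["ee_rot"])
print("cm",(W.inv().apply(np.array([tx,ty,tz])-s["eef_pos"])*100).round(2),"deg",W.inv().apply([0,0,dyaw]).round(2))
E
python3 rel.py .4595 .083 .21 1.9
python3 - <<'E'
from cl import *
f=lambda a,b:(260+a/4,180+b/4)
r=bot.snapshot("wrist");M=np.array(r["mount"])
for uv in(f(197,222),f(197,250),f(200,532),f(300,215),f(300,245),f(300,527)): print([(onz(r,M,uv,z)*1000).round(1).tolist() for z in(-.016,-.010,-.004)])
E
```

```text
cm [9.43 0.27 3.69] deg [-0.    0.2  -1.89]
[[23.9, -5.2, -16.0], [21.5, -5.4, -10.0], [19.0, -5.7, -4.0]]
[[20.6, -5.2, -16.0], [18.1, -5.4, -10.0], [15.5, -5.7, -4.0]]
[[-14.3, -5.2, -16.0], [-18.4, -5.5, -10.0], [-22.5, -5.7, -4.0]]
[[24.7, 5.9, -16.0], [22.3, 6.1, -10.0], [19.9, 6.3, -4.0]]
[[21.2, 5.9, -16.0], [18.7, 6.1, -10.0], [16.1, 6.4, -4.0]]
[[-13.6, 6.2, -16.0], [-17.7, 6.5, -10.0], [-21.8, 6.8, -4.0]]
```

```bash
python3 -m inch '[[[3,0.1,0],[0,0.1,-0.6],1],[[6,0.2,1],[0,0.1,-1.2],1],[[8.5,0.25,2.5],[0,0.2,-1.9],1],[[9.43,0.27,3.69],[0,0.2,-1.9],1],[[9.43,0.27,3.69],[0,0.2,-1.9],1],[[9.43,0.27,3.69],[0,0.2,-1.9],1]]'
python3 look.py 6; python3 - <<'E'
from h import *
c=np.load("6.npz")["c"]
cv2.imwrite("pics/z6.png",cv2.resize(c[90:270,240:400,::-1],None,fx=4,fy=4,interpolation=cv2.INTER_CUBIC)[:600])
E
```

```text
time_s: 6.62
eef_pos: [0.4598, 0.0831, 0.2104]
ee_rot: [3.037, 0.001, 1.952]
contact_force: [0.2, -0.8, -0.9]
opening: 0.0229
6.625 [0.4598 0.0831 0.2104] [3.0365e+00 1.1000e-03 1.9519e+00] 0.022893200407153987 [ 0.2 -0.8 -0.9]
scene crop origin 278 84
```

View pics/z6.png

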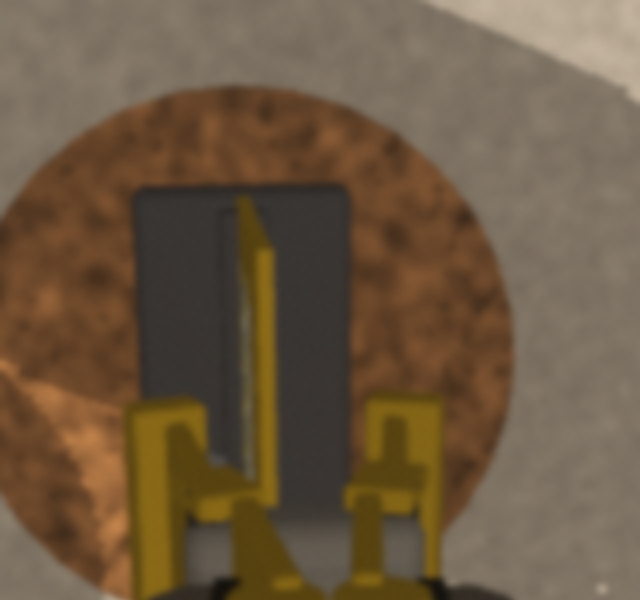

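View pics/s6.png

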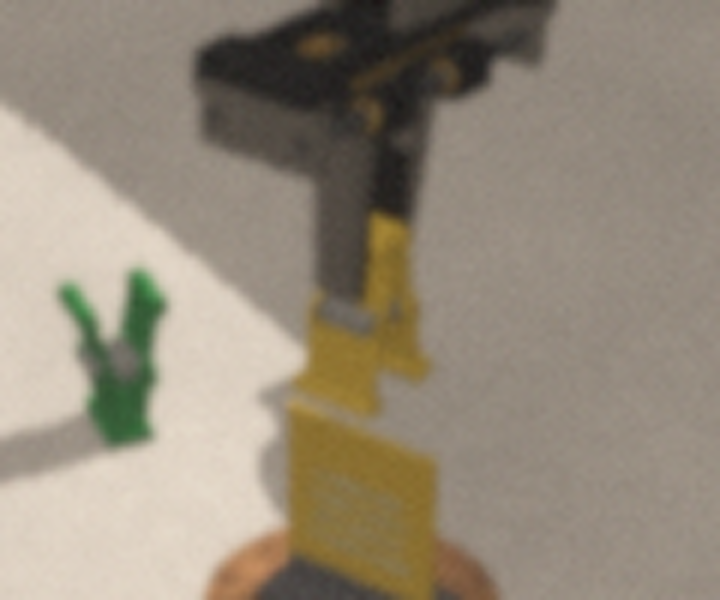

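```bash
python3 - <<'E'
from cl import *
f=lambda a,b:(240+a/4,90+b/4)
clip(6,[f(128,409),f(205,402),f(367,397),f(443,400)],xs=(.0215,))
r=bot.snapshot("wrist");T=np.load("6.npz")["T"]
A=onz(r,T,f(264,249),.11);B=onz(r,T,f(268.5,485),.11);d=A-B
print(A,B,np.linalg.norm(d),np.degrees(np.arctan2(d[1],d[0])),"centre from far end",A[:2]-.043*d[:2]/np.linalg.norm(d[:2]))
q=bot.snapshot("scene");Tq=camT(q)
for uv in((278+290/6,84+405/6),(278+437/6,84+462/6)):print("scene",onz(q,Tq,uv,.11))
t=bot.snapshot("top");cv2.imwrite("pics/t6.png",cv2.resize(t["color"][180:270,280:400,::-1],None,fx=6,fy=6))
E
```

```text
x 0.0215
 tool mm [[21.5, -32.8, 65.8], [21.5, -20.4, 70.4], [21.5, 7.0, 73.8], [21.5, 19.8, 71.7]]
 world mm [[428.0, 93.4, 141.6], [439.9, 98.2, 138.3], [465.5, 108.4, 137.8], [477.1, 113.1, 141.2]] mean [452.6 103.3 139.7]
[0.44290803 0.12265051 0.11      ] [0.46020729 0.08019816 0.11      ] 0.04584175184921845 112.17081569283106 centre from far end [0.4591349 0.0828298]
scene [0.47730347 0.04840365 0.11      ]
scene [0.44326826 0.12445463 0.11      ]
```

```bash
python3 rel.py .4581 .0834 .180 0; python3 rel.py .4581 .0834 .160 0
```

```text
cm [ 0.06 -0.46  3.01] deg [0. 0. 0.]
cm [ 0.07 -0.67  4.99] deg [0. 0. 0.]
```

```bash
python3 -m inch '[[[0.06,-0.14,0],[0,0,0],1],[[0.06,-0.25,1],[0,0,0],1],[[0.06,-0.36,2],[0,0,0],1],[[0.06,-0.46,3],[0,0,0],1],[[0.06,-0.46,3],[0,0,0],1],[[0.06,-0.46,3],[0,0,0],1]]'
python3 look.py 7; python3 - <<'E'
from h import *
c=np.load("7.npz")["c"]
cv2.imwrite("pics/z7.png",cv2.resize(c[120:260,250:390,::-1],None,fx=4,fy=4,interpolation=cv2.INTER_CUBIC))
E
```

```text
time_s: 7.68
eef_pos: [0.4579, 0.0837, 0.1797]
ee_rot: [3.037, 0.001, 1.952]
contact_force: [-0.5, 0.2, -0.1]
opening: 0.0229
7.675 [0.4579 0.0837 0.1797] [3.0371e+00 7.0000e-04 1.9524e+00] 0.02292211605091298 [-0.5  0.2 -0.1]
scene crop origin 278 94
```

View pics/z7.png

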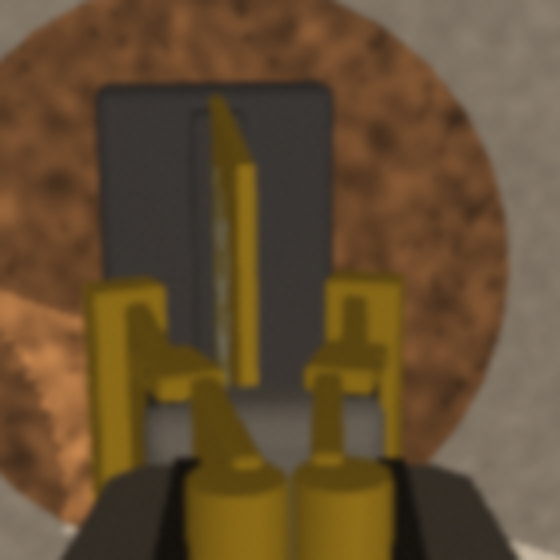

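View pics/s7.png

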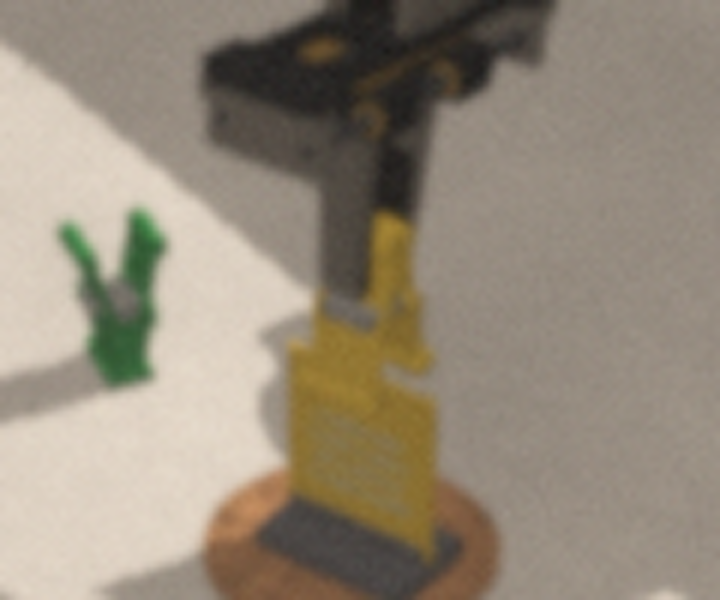

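```bash
python3 - <<'E'
from cl import *
f=lambda a,b:(250+a/4,120+b/4)
r=bot.snapshot("wrist");T=np.load("7.npz")["T"]
clip(7,[f(88,287),f(165,280),f(327,275),f(403,278)],xs=(.0215,))
u=np.array([np.cos(np.radians(112)),np.sin(np.radians(112))]);n=np.array([u[1],-u[0]])
for k,p,z in(("card far",f(246,164),.11),("card near",f(248,380),.11),("Li",f(165,280),.108),("Ri",f(327,275),.108)):
    P=onz(r,T,p,z)[:2];print(k,P.round(4),"along",(P@u).round(4),"norm",(P@n).round(4))
E
python3 rel.py .4579 .0837 .160 0
```

```text
x 0.0215
 tool mm [[21.5, -32.9, 67.1], [21.5, -20.5, 71.7], [21.5, 7.0, 75.2], [21.5, 19.9, 73.1]]
 world mm [[426.0, 94.0, 109.6], [437.8, 98.8, 106.2], [463.6, 109.1, 105.7], [475.3, 113.8, 109.1]] mean [450.7 103.9 107.7]
card far [0.443  0.1226] along -0.0523 norm 0.4567
card near [0.4569 0.088 ] along -0.0896 norm 0.4566
Li [0.4377 0.0992] along -0.072 norm 0.4429
Ri [0.4631 0.1095] along -0.0719 norm 0.4704
cm [ 0.01 -0.22  2.  ] deg [0. 0. 0.]
```

Card plane is at 456.7 mm along the normal and the jaw midpoint at 456.65, so it is centred, 1.4 mm too far along the edge. I'll go down 22 mm.

```bash
python3 -m inch '[[[-0.1,-0.06,0.5],[0,0,0],1],[[-0.1,-0.12,1.1],[0,0,0],1],[[-0.1,-0.18,1.7],[0,0,0],1],[[-0.1,-0.24,2.2],[0,0,0],1],[[-0.1,-0.24,2.2],[0,0,0],1],[[-0.1,-0.24,2.2],[0,0,0],1]]'
python3 look.py 8; python3 - <<'E'
from h import *
from cell import bot
c=np.load("8.npz")["c"]
cv2.imwrite("pics/z8.png",cv2.resize(c[120:260,250:390,::-1],None,fx=4,fy=4,interpolation=cv2.INTER_CUBIC))
t=bot.snapshot("top");cv2.imwrite("pics/t8.png",t["color"][:,:,::-1])
E
```

```text
time_s: 8.62
eef_pos: [0.4582, 0.0827, 0.1577]
ee_rot: [3.037, 0.001, 1.952]
contact_force: [-0.1, 0.5, -0.7]
opening: 0.0232
8.625 [0.4582 0.0827 0.1577] [3.0368e+00 7.0000e-04 1.9524e+00] 0.023162637809610254 [-0.1  0.5 -0.7]
scene crop origin 278 101
```

View pics/z8.png

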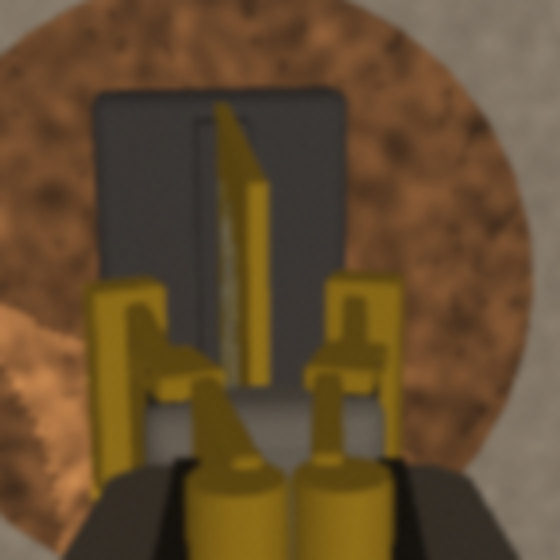

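View pics/s8.png

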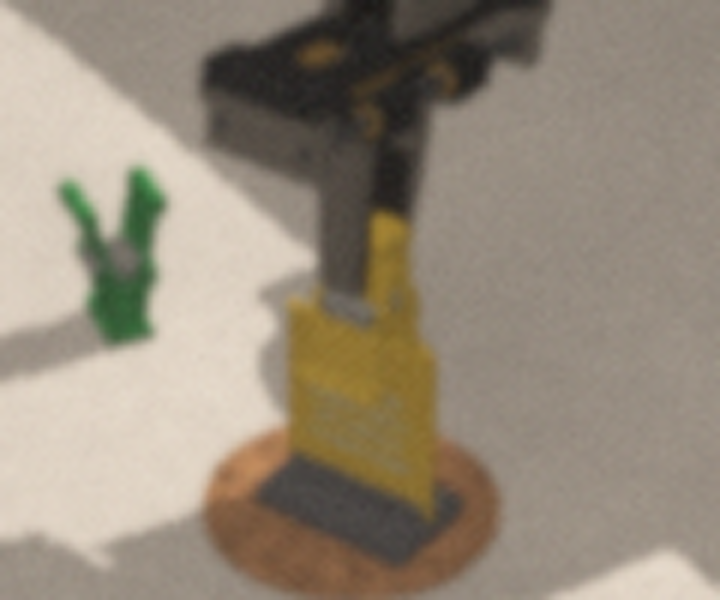

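View pics/t8.png

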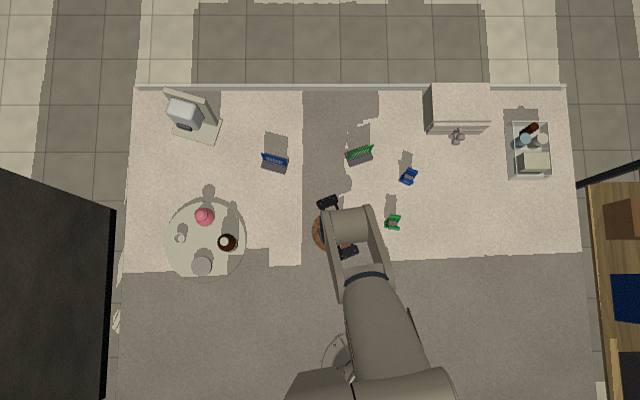

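```bash
python3 - <<'E'
from cl import *
f=lambda a,b:(250+a/4,120+b/4)
r=bot.snapshot("wrist");T=np.load("8.npz")["T"]
u=np.array([np.cos(np.radians(112)),np.sin(np.radians(112))]);n=np.array([u[1],-u[0]])
for k,p,z in(("card far",f(258,181),.11),("card near",f(258.5,382),.11),("Li",f(165,281),.085),("Ri",f(327,275),.085),("Lo",f(88,287),.0885),("Ro",f(403,278),.0885),("hingeL",f(146,402),.13),("hingeR",f(384,398),.13),("hL",f(187,490),.166),("hR",f(393,488),.166),("Lstep",f(222,375),.128),("Rstep",f(306,370),.128)):
    P=onz(r,T,p,z)[:2];print(k,P.round(4),"along",(P@u).round(4),"norm",(P@n).round(4))
E
```

```text
card far [0.443  0.1228] along -0.0521 norm 0.4568
card near [0.4546 0.0936] along -0.0835 norm 0.4566
Li [0.4382 0.0978] along -0.0734 norm 0.4429
Ri [0.4637 0.1084] along -0.0732 norm 0.4705
Lo [0.4263 0.0933] along -0.0732 norm 0.4302
Ro [0.4753 0.1131] along -0.0732 norm 0.483
hingeL [0.4369 0.0913] along -0.0791 norm 0.4393
hingeR [0.4681 0.1031] along -0.0798 norm 0.4726
hL [0.4404 0.0948] along -0.0771 norm 0.4438
hR [0.4626 0.1028] along -0.0779 norm 0.4674
Lstep [0.4458 0.0979] along -0.0762 norm 0.45
Rstep [0.4566 0.1026] along -0.0759 norm 0.4618
```

```bash
python3 - <<'E'
from cell import bot
print(bot.sign_off());s=bot.get_state();print(s["time_s"],s["opening"],s["contact_force"],s["eef_pos"])
E
```

```text
the job is handed in; nothing more can be done
None
the job is handed in; nothing more can be done
```

The yellow clip is over the yellow card on the cork mat, still held squeezed open, and the job is handed in. It took about 8.7 s of the 32 s allowed.

- **Grasp:** when squeezed, the clip tipped about 5–6° in the fingers. I tilted the tool 6° to bring it upright, and the jaws' outer corners then measured level to about 0.5 mm.
- **Final position (last wrist picture):**
  - The jaws hang about 25 mm down on both sides of the card.
  - At the jaws' lower edge the clip is centred on the card plane to about 0.1 mm; at the hinge and handles it sits about 1 mm to one side.
  - The clip is square to the card within about 0.5°.
  - The middle of the jaws is within about 0.2 mm of the middle of the top edge.
  - The hinge block is about 13 mm above the card; I worked this out from the given sizes.
- **No contact or slackening:** the contact force was about 1 N or less, the card stood where it did before the descent, and the fingers held steady at 23 mm. The given handle width fully squeezed is 25 mm; the pictures show the handle ends pressed together.
- **Other things:** in the last overhead picture the other clips, cards and turntable items stood as at the start.
- **Disagreement:** the scene camera put the card's middle about 3–4 mm further along its edge than the wrist camera did. I relied on the wrist view, which shows card and clip together.

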